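# Check off three samples in order on their push buttons

## Task

Each sample vial has its own check-off button beside it. Check the samples off in order: with a fingertip press the blue button, then the yellow one, then the green one, each gently and straight down until it stays down. Leave the red button up, do not pick up or shove the button units, and leave the vials standing where they are.

Things in the scene. Friction and masses are not known exactly. Their poses are not given: they have to be found in the camera images.
- blue_puck: loose round white push-button unit, 64 mm in diameter, 0.3 kg, with a blue cap on top; origin at the centre of its underside, z up. The white housing's top is 26 mm above the origin. One sample vial stands about 78 mm from its axis on its own +x side (where a tiny clear lamp sits on the rim).
- blue_top (a point): centre of the top face of the blue cap (40 mm in diameter, flat over the middle 26 mm); it sinks with the cap, from 44 mm above the worktop when up to 36 mm when fully down. The cap is cushioned: pushed on past fully down (from 4.5 N) its top gives up to 6 mm more, at 10.5 N, and springs back by that much when let go; then it is hard
- blue_cap (a joint): how far the blue cap is pressed: 0 m up, 0.008 m fully down against its stop; it yields to a push of about 3 N straight down, has no return spring and stays where it is left; it counts as down beyond 0.005 m
- yellow_puck: loose round white push-button unit, 64 mm in diameter, 0.3 kg, with a yellow cap on top; origin at the centre of its underside, z up. The white housing's top is 26 mm above the origin. One sample vial stands about 78 mm from its axis on its own +x side (where a tiny clear lamp sits on the rim).
- yellow_top (a point): centre of the top face of the yellow cap (40 mm in diameter, flat over the middle 26 mm); it sinks with the cap, from 44 mm above the worktop when up to 36 mm when fully down. The cap is cushioned: pushed on past fully down (from 4.5 N) its top gives up to 6 mm more, at 10.5 N, and springs back by that much when let go; then it is hard
- yellow_cap (a joint): how far the yellow cap is pressed: 0 m up, 0.008 m fully down against its stop; it yields to a push of about 3 N straight down, has no return spring and stays where it is left; it counts as down beyond 0.005 m
- green_puck: loose round white push-button unit, 64 mm in diameter, 0.3 kg, with a green cap on top; origin at the centre of its underside, z up. The white housing's top is 26 mm above the origin. One sample vial stands about 78 mm from its axis on its own +x side (where a tiny clear lamp sits on the rim).
- green_top (a point): centre of the top face of the green cap (40 mm in diameter, flat over the middle 26 mm); it sinks with the cap, from 44 mm above the worktop when up to 36 mm when fully down. The cap is cushioned: pushed on past fully down (from 4.5 N) its top gives up to 6 mm more, at 10.5 N, and springs back by that much when let go; then it is hard
- green_cap (a joint): how far the green cap is pressed: 0 m up, 0.008 m fully down against its stop; it yields to a push of about 3 N straight down, has no return spring and stays where it is left; it counts as down beyond 0.005 m
- red_puck: loose round white push-button unit, 64 mm in diameter, 0.3 kg, with a red cap on top; origin at the centre of its underside, z up. The white housing's top is 26 mm above the origin. One sample vial stands about 78 mm from its axis on its own +x side (where a tiny clear lamp sits on the rim).
- red_top (a point): centre of the top face of the red cap (40 mm in diameter, flat over the middle 26 mm); it sinks with the cap, from 44 mm above the worktop when up to 36 mm when fully down. The cap is cushioned: pushed on past fully down (from 4.5 N) its top gives up to 6 mm more, at 10.5 N, and springs back by that much when let go; then it is hard
- red_cap (a joint): how far the red cap is pressed: 0 m up, 0.008 m fully down against its stop; it yields to a push of about 3 N straight down, has no return spring and stays where it is left; it counts as down beyond 0.005 m
- sample_blue: loose glass sample vial with a black screw cap, 23 mm in diameter, 56 mm tall, 16 g, standing upright beside the blue button unit; origin at the centre of its underside, z up. To be left alone.
- sample_yellow: loose glass sample vial with a white screw cap, 23 mm in diameter, 56 mm tall, 16 g, standing upright beside the yellow button unit; origin at the centre of its underside, z up. To be left alone.
- sample_green: loose glass sample vial with a black screw cap, 23 mm in diameter, 56 mm tall, 16 g, standing upright beside the green button unit; origin at the centre of its underside, z up. To be left alone.
- sample_red: loose glass sample vial with a white screw cap, 23 mm in diameter, 56 mm tall, 16 g, standing upright beside the red button unit; origin at the centre of its underside, z up. To be left alone.

How it is judged:
On the way, in this order (a step that is already met when the one before it is completed fails the run):
1. blue down, yellow and green still up (value of joint blue_cap above 0.005 m and value of joint each of yellow_cap, green_cap below 0.003 m), for 0.2 s.
2. blue and yellow down, green still up (value of joint each of blue_cap, yellow_cap above 0.005 m and value of joint green_cap below 0.003 m), for 0.2 s.
3. blue, yellow and green down (value of joint each of blue_cap, yellow_cap, green_cap above 0.005 m), for 0.2 s.
At the end, for the whole second after the job is handed in: The blue, yellow and green caps are down (more than 5 of their 8 mm) and the red one is up (less than 3 mm); every button unit stands on the worktop at rest within 20 mm of where it began, every vial upright within 15 mm of where it began (all of step 3 and value of joint red_cap below 0.003 m and distance of each of blue_puck, yellow_puck, green_puck, red_puck from where it was at the start of the episode below 0.02 m and height (world z) of each of blue_puck, yellow_puck, green_puck, red_puck below 0.005 m and linear speed of each of blue_puck, yellow_puck, green_puck, red_puck below 0.02 m/s and distance of each of sample_blue, sample_yellow, sample_green, sample_red from where it was at the start of the episode below 0.015 m and angle between each of sample_blue, sample_yellow, sample_green, sample_red's own z axis and vertical below 0.1 rad); the robot touches nothing.
It fails at once if a button is pressed (3 mm) out of turn: yellow before blue is down, or green before yellow is down ((value of joint yellow_cap above 0.003 m and value of joint blue_cap below 0.005 m) or (value of joint green_cap above 0.003 m and value of joint yellow_cap below 0.005 m)).
It fails at once if the red button is pressed (value of joint red_cap above 0.003 m).
It fails at once if a button unit is lifted off the worktop (8 mm), tipped, or shoved more than 20 mm ((height (world z) of any of blue_puck, yellow_puck, green_puck, red_puck above 0.008 m or angle between any of blue_puck, yellow_puck, green_puck, red_puck's own z axis and vertical above 0.2 rad) or distance of any of blue_puck, yellow_puck, green_puck, red_puck from where it was at the start of the episode above 0.02 m).
It fails at once if a button unit is pressed or struck with more than 20 N (contact force between any of the fingers, the arm and blue_puck above 20 N or contact force between any of the fingers, the arm and yellow_puck above 20 N or contact force between any of the fingers, the arm and green_puck above 20 N or contact force between any of the fingers, the arm and red_puck above 20 N).
It fails at once if a vial is knocked over, lifted or moved more than 15 mm (distance of any of sample_blue, sample_yellow, sample_green, sample_red from where it was at the start of the episode above 0.015 m or angle between any of sample_blue, sample_yellow, sample_green, sample_red's own z axis and vertical above 0.3 rad).
It also fails if it takes over 46 s, if anything falls off the work surface, if the arm or the gripper's body presses on something with over 40 N, if the wrist force passes 120 N, or if a joint passes its speed limit or range.

## Robot

A 7-joint arm with a two-finger parallel gripper is mounted at the origin on a cart in front of the work surface, level with it; the furniture and walls round the work are solid. World frame = base frame: x ahead of the robot, y to its left, z up, the work surface at z = 0. Lengths are in m, angles in rad, forces in N, time in s.
With the tool pointing down it reaches from about 0.4 to 0.85 m from the base axis. Payload 10.4 kg.
Tool frame: the origin (TCP) lies midway between the tips of the shut fingers; the grasp point (between the pads) lies manip.pinch_z behind it (manip.pinch_z is the distance from the TCP to the grasp point, in m); z points along the fingers, y is the direction in which the jaws open and shut (so a half turn about z gives the same grasp; the last joint's range is limited). The gripper opens to 85 mm and grips with 20 to 120 N. Pads are 22 mm wide; open, the fingers measure 114 mm over their backs; the gripper's body (76 mm by 85 mm) begins 54 mm behind the grasp point. The pads swing forward as they close: fully open they stand 13 mm farther back than shut.
Start: joints at [-1.147, 0.332, -0.065, 1.46, 0.022, 1.35, -0.088], TCP at [0.27, 0.564, 0.231] pointing down, gripper open.
Joint ranges: [-2.6, 2.6], [-0.5, 2.12], [-1.47, 1.34], [0.16, 2.42], [-1.27, 4.41], [0.06, 2.06], [-2.6, 2.6]. Speed limits (rad/s): [2.22, 2.22, 2.79, 2.79, 3.14, 3.14, 3.14].

## Interface

Orientations are given as a unit quaternion [x, y, z, w].
In Python, from workcell import manip gives the robot as it stands.
- The arm moves only by the shell command python3 -m handwheel 'ROWS' [FORCE]. ROWS is JSON, a list that holds one entry, the list of rows, each a list of 7 numbers: the shift along the tool's x, y, z in m, then the turn, a rotation vector about the tool's x, y, z in rad, then the finger opening in m, from 0 to 0.0854. In form: [[[tx, ty, tz, ax, ay, az, claw], ...]]. A call has 1 to 8 rows; each row is the pose to reach, as a shift and turn from the pose commanded when the call began, along the tool's axes at that moment; what a row does not reach only later rows make up. A row lasts 1/8 s, in which the tool goes at most 62.5 mm and 10.7 degrees, less where a joint would pass 70% of its speed; a pose out of reach is approached as far as the arm can. A call with a gripper value outside its range is refused whole. The fingers move at their own pace and stop on an object; FORCE is the grip in N (left out, the last holds). Time passes only in rows, so rows that repeat a pose let the fingers close. It gives the time, the measured TCP pose, the force and the opening at its end, in the units of the state.
- manip.get_obs(): the state, without advancing time (a new reading comes with each control period).
- manip.camera(name): name is "scene" or "top" or "wrist"; returns the picture (400x640x3 uint8, blue, green, red); there is no depth.
- manip.calibration(name): a dict with "fx", "fy", "cx", "cy" (pixels), "view" (4x4, takes a point from world to camera coordinates); the wrist camera has in their place "tool_from_camera" (4x4, takes a point from camera to tool coordinates, whose origin is the TCP and whose axes are the flange's). Camera axes: x right, y up, looking along -z (the intrinsics and any distortion apply to the point x, -y, -z); pixel columns grow to the right and rows downward; lengths in m; the calibration is good to about 2 mm. A picture is of the moment at which its call begins: read the wrist's pose just before it. calibration takes no time and is no camera call.
- manip.hand_in(): hands the job in, once; it reports no verdict.
The state is a dict: "clock": time; "joint_pos": joint angles; "joint_velocities": joint speeds; "tau": joint torques, N m; "position": TCP position; "ee_rot": TCP orientation; "ft_force": force on the tool from outside, world axes, zero at the start; "torque": the same for the moment, N m; "grip_width": opening from 0.0 (shut) to 1.0 (fully open).
Only numpy, scipy, OpenCV 4.12 (cv2) and the standard library are available. Lean on these libraries where they do the work, as an engineer would, in place of code of your own. Each camera call takes 0.05 s, during which the arm holds its last target.

## Working session

There is one attempt and no reset: what is moved stays moved. The work goes in short steps, Python scripts to look and compute and a shell command to move; the robot and the scene stay as the last step left them, time stands still between calls to the robot, and variables do not carry over. Pictures are saved under pics/ and viewed, and the job is handed in when it is done.

```bash
mkdir -p pics; python3 - <<'E'
from workcell import manip
import cv2
for n in ("scene","top","wrist"):
    o=manip.get_obs()
    im=manip.camera(n); cv2.imwrite(f"pics/{n}0.png",im)
    c=manip.calibration(n); print(n,c)
print(o, manip.pinch_z)
E
```

```text
scene {'fx': 424.6336276253141, 'fy': 424.6336276253141, 'cx': 324.9564671948274, 'cy': 199.18802690894043, 'view': array([[ 0.49552304, -0.86831046, -0.02222307, -0.28450314],
       [ 0.53993139,  0.28788225,  0.79094747, -0.33861368],
       [-0.68039033, -0.40393163,  0.61148037, -0.53362383],
       [ 0.        ,  0.        ,  0.        ,  1.        ]])}
top {'fx': 361.06229271964855, 'fy': 361.06229271964855, 'cx': 318.73760170929353, 'cy': 202.94894388311576, 'view': array([[-0.02710427, -0.99933991,  0.02418871, -0.01664762],
       [ 0.9977126 , -0.02554526,  0.06258597, -0.54412214],
       [-0.06192675,  0.02582973,  0.99774641, -0.88299289],
       [ 0.        ,  0.        ,  0.        ,  1.        ]])}
wrist {'fx': 329.4677921384874, 'fy': 329.4677921384874, 'cx': 321.1392350751578, 'cy': 199.49395197818197, 'tool_from_camera': array([[-1.82190067e-03,  9.51174919e-01,  3.08646975e-01,
         7.91476036e-02],
       [ 9.99998268e-01,  1.85047748e-03,  2.00130744e-04,
        -7.35153734e-04],
       [-3.80784931e-04,  3.08646805e-01, -9.51176642e-01,
        -1.42620600e-01],
       [ 0.00000000e+00,  0.00000000e+00,  0.00000000e+00,
         1.00000000e+00]])}
{'clock': 0.1, 'joint_pos': array([-1.14661246,  0.33280798, -0.06470379,  1.46080118,  0.02157769,
        1.34986217, -0.08847171]), 'joint_velocities': array([-0.00089845, -0.0018084 , -0.00131303, -0.0014016 , -0.00143754,
        0.00059244, -0.00029999]), 'tau': array([ 7.13488716e-04, -6.26748705e+01,  4.85166698e-02, -3.92432678e+01,
        1.62525085e-02,  6.87665306e-03,  1.30973274e-05]), 'position': array([0.26990455, 0.56338527, 0.23062272]), 'ee_rot': array([ 2.21516559e-01,  9.75156430e-01, -5.80396825e-04, -1.18089356e-04]), 'ft_force': array([-0.61444705,  0.14893111,  0.00182885]), 'torque': array([-0.02335723, -0.04716511,  0.0058584 ]), 'grip_width': 0.9970346458551536} 0.0187
```

View pics/top0.png

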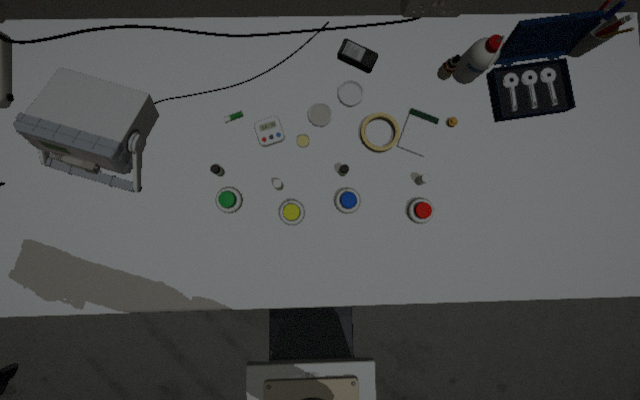

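View pics/scene0.png

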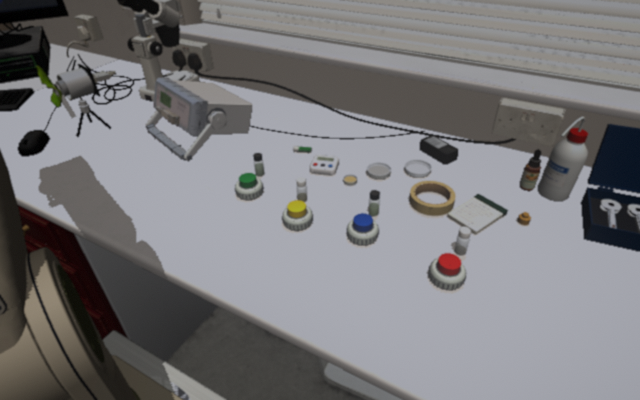

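View pics/wrist0.png

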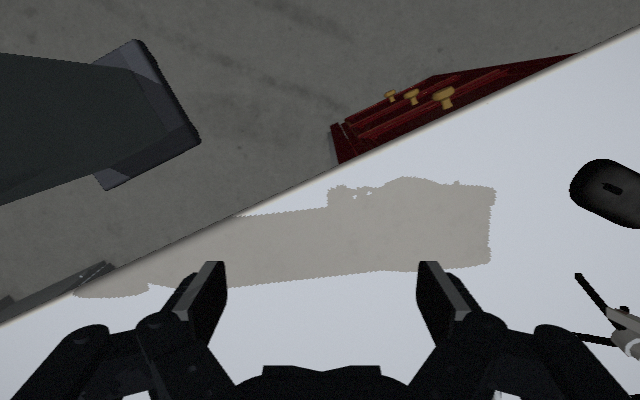

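The top view shows the caps at about blue (348,200), yellow (291,211), green (228,199) and red (422,210). The vials stand just above them in the image, at larger x. The scene view shows the same layout, and the wrist is off to the left. Next I'll locate the caps in both fixed cameras.

```bash
cat > h.py <<'E'
from workcell import manip
import cv2, numpy as np
def ray(n,u,v):
    c=manip.calibration(n); V=c['view']; R=V[:3,:3]; C=-R.T@V[:3,3]
    d=R.T@np.array([(u-c['cx'])/c['fx'],-(v-c['cy'])/c['fy'],-1]); return C,d
def at(n,u,v,z):
    C,d=ray(n,u,v); return C+d*(z-C[2])/d[2]
def proj(n,p):
    c=manip.calibration(n); q=c['view'][:3]@np.append(p,1)
    return c['cx']-c['fx']*q[0]/q[2], c['cy']+c['fy']*q[1]/q[2]
H={'blue':[(100,125)],'yellow':[(22,35)],'green':[(55,85)],'red':[(0,6),(174,180)]}
def cap(im,col,box=None):
    h=cv2.cvtColor(im,cv2.COLOR_BGR2HSV); m=0
    for a,b in H[col]: m=m|cv2.inRange(h,(a,130,60),(b,255,255))
    n,l,s,c=cv2.connectedComponentsWithStats(m)
    return [(tuple(c[i].round(1)),tuple(s[i])) for i in range(1,n) if s[i,4]>60]
E
python3 - <<'E'
from h import *
for n in("top","scene"):
    im=cv2.imread(f"pics/{n}0.png")
    for c in H:
        for (u,v),s in cap(im,c): print(n,c,u,v,s,at(n,u,v,.040).round(4))
im=cv2.imread("pics/top0.png")
cv2.imwrite("pics/topz.png",cv2.resize(im[140:240,190:450],None,fx=3,fy=3,interpolation=cv2.INTER_CUBIC))
im=cv2.imread("pics/scene0.png")
cv2.imwrite("pics/scenez.png",cv2.resize(im[140:300,220:490],None,fx=2.9,fy=2.9,interpolation=cv2.INTER_CUBIC))
E
```

```text
top blue 348.3 199.6 (np.int32(341), np.int32(192), np.int32(16), np.int32(16), np.int32(203)) [ 0.5484 -0.1026  0.04  ]
top yellow 291.1 211.5 (np.int32(283), np.int32(204), np.int32(17), np.int32(16), np.int32(206)) [0.5231 0.0371 0.04  ]
top green 226.2 198.7 (np.int32(219), np.int32(191), np.int32(15), np.int32(16), np.int32(189)) [0.5581 0.193  0.04  ]
top red 494.4 41.3 (np.int32(489), np.int32(35), np.int32(12), np.int32(14), np.int32(109)) [ 0.9405 -0.4861  0.04  ]
top red 423.2 209.8 (np.int32(416), np.int32(202), np.int32(16), np.int32(16), np.int32(199)) [ 0.5188 -0.2853  0.04  ]
scene blue 363.0 221.2 (np.int32(354), np.int32(214), np.int32(18), np.int32(17), np.int32(227)) [ 0.544  -0.1046  0.04  ]
scene yellow 296.6 208.3 (np.int32(288), np.int32(200), np.int32(18), np.int32(17), np.int32(245)) [0.5162 0.0331 0.04  ]
scene green 247.1 178.0 (np.int32(240), np.int32(174), np.int32(15), np.int32(9), np.int32(109)) [0.5554 0.1919 0.04  ]
scene red 578.5 135.0 (np.int32(570), np.int32(128), np.int32(18), np.int32(15), np.int32(184)) [ 1.1078 -0.4421  0.04  ]
scene red 449.3 263.6 (np.int32(438), np.int32(254), np.int32(23), np.int32(21), np.int32(369)) [ 0.5127 -0.2864  0.04  ]
```

View pics/topz.png

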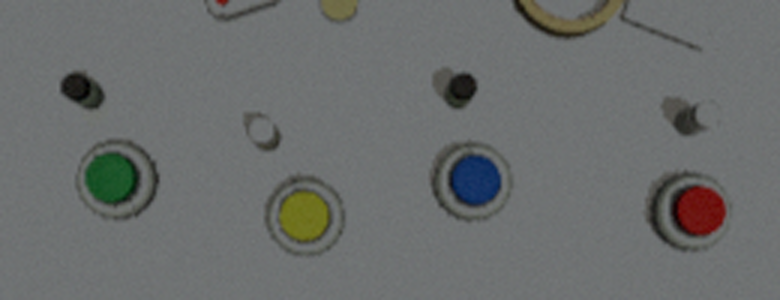

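View pics/scenez.png

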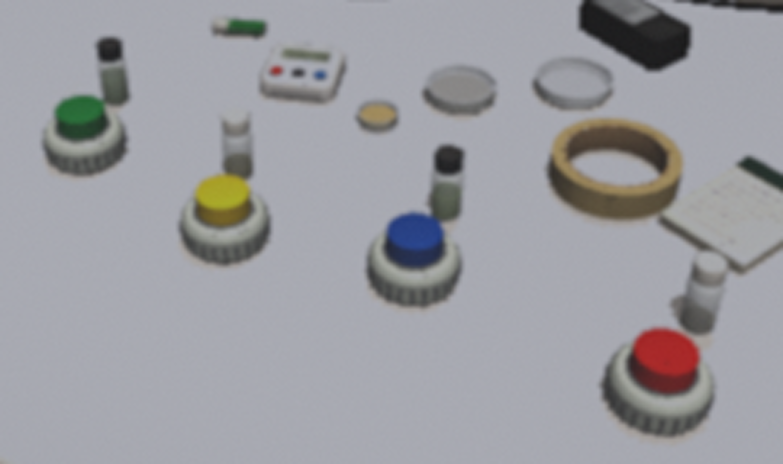

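The two cameras agree on the cap centres to about 7 mm, and the spacing is plausible. I'll move over blue with the fingers shut, squared up so that the jaws open along world y, and refine the position with the wrist camera.

```bash
cat >> h.py <<'E'
from scipy.spatial.transform import Rotation as Ro
def plan(x,y,z,obs=None):
    o=manip.get_obs(); R=Ro.from_quat(o['ee_rot']); T=Ro.from_quat([0,1,0,0])
    t=R.inv().apply(np.array([x,y,z])-o['position']); a=(R.inv()*T).as_rotvec()
    print('pos',o['position'].round(4),'t',o['clock'],'F',o['ft_force'].round(2)); print('shift',t.round(4),'turn',a.round(4),'dist',np.linalg.norm(t).round(3))
E
python3 - <<'E'
from h import *
for c,u,v in(('b',348.3,199.6),('y',291.1,211.5),('g',226.2,198.7),('r',423.2,209.8)): print(c,at('top',u,v,.044).round(4))
plan(.545,-.103,.17)
E
```

```text
b [ 0.5481 -0.1022  0.044 ]
y [0.5229 0.0369 0.044 ]
g [0.5578 0.1921 0.044 ]
r [ 0.5186 -0.284   0.044 ]
pos [0.2699 0.5634 0.2307] t 0.15 F [ 0.18  0.61 -0.04]
shift [-0.536  -0.4821  0.0613] turn [-1.100e-03 -2.000e-04 -4.467e-01] dist 0.724
```

```bash
python3 -m handwheel '[[[-0.03,-0.027,0,0,0,-0.05,0],[-0.07,-0.063,0,0,0,-0.12,0],[-0.11,-0.099,0,0,0,-0.2,0],[-0.15,-0.135,0,0,0,-0.28,0],[-0.19,-0.171,0.01,0,0,-0.36,0],[-0.23,-0.207,0.01,0,0,-0.42,0],[-0.27,-0.243,0.02,0,0,-0.447,0],[-0.3,-0.27,0.02,0,0,-0.447,0]]]' 20
python3 -c "
from h import *
plan(.545,-.103,.17)"
```

```text
clock: 1.15
position: [0.4242, 0.188, 0.2107]
ee_rot: [0.001, 1.0, -0.0, -0.0]
ft_force: [0.1, -0.8, 0.8]
grip_width: 0.003
pos [0.4242 0.188  0.2107] t 1.15 F [ 0.11 -0.83  0.82]
shift [-0.1212 -0.2908  0.0407] turn [-0.0005 -0.0009 -0.001 ] dist 0.318
```

```bash
python3 -m handwheel '[[[-0.02,-0.05,0.005,0,0,0,0],[-0.04,-0.1,0.01,0,0,0,0],[-0.06,-0.15,0.02,0,0,0,0],[-0.08,-0.2,0.03,0,0,0,0],[-0.1,-0.245,0.04,0,0,0,0],[-0.115,-0.275,0.04,0,0,0,0],[-0.121,-0.29,0.04,0,0,0,0],[-0.121,-0.29,0.04,0,0,0,0]]]'
cat >> h.py <<'E'
def wr(o,u,v,z):
    c=manip.calibration('wrist'); T=c['tool_from_camera']; R=Ro.from_quat(o['ee_rot'])
    C=R.apply(T[:3,3])+o['position']; d=R.apply(T[:3,:3]@np.array([(u-c['cx'])/c['fx'],-(v-c['cy'])/c['fy'],-1]))
    return C+d*(z-C[2])/d[2]
def look(name,z=.043):
    o=manip.get_obs(); im=manip.camera('wrist'); cv2.imwrite(f'pics/{name}.png',im)
    print('pos',o['position'].round(4),o['clock'])
    for c in H:
        for (u,v),s in cap(im,c):
            if s[4]>400: print(c,u,v,[int(k) for k in s],wr(o,u,v,z).round(4))
E
python3 -c "
from h import *
look('w1')"
```

```text
clock: 2.15
position: [0.5448, -0.0997, 0.1711]
ee_rot: [0.0, 1.0, -0.0, -0.0]
ft_force: [-0.1, 1.1, -0.3]
grip_width: -0.002
pos [ 0.5448 -0.0997  0.1711] 2.15
blue 317.8 192.9 [296, 172, 45, 43, 1554] [ 0.5473 -0.1033  0.043 ]
yellow 484.3 163.7 [461, 141, 48, 46, 1703] [0.5222 0.0358 0.043 ]
red 98.9 158.9 [75, 134, 49, 49, 1756] [ 0.5173 -0.285   0.043 ]
```

View pics/w1.png

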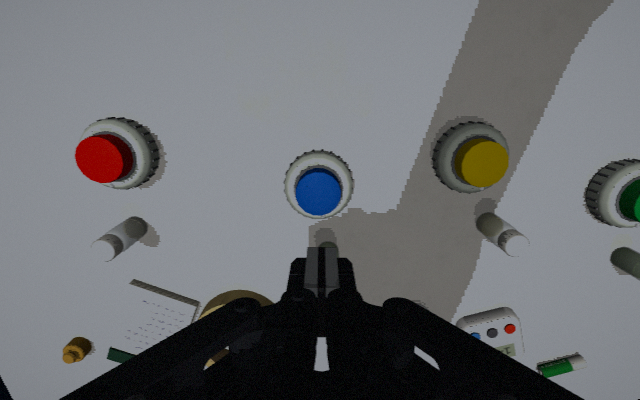

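The wrist view puts blue at (318,193), yellow at (484,164) and red at (99,159). These match the top camera to about 1 mm: blue is at (0.5477, -0.103). The vials are clear of the shut fingers, so I'll descend to just above the blue cap.

```bash
python3 -c "
from h import *
plan(.5477,-.103,.052)"
python3 -m handwheel '[[[-0.001,-0.002,0.02,0,0,0,0],[-0.002,-0.003,0.05,0,0,0,0],[-0.003,-0.003,0.08,0,0,0,0],[-0.003,-0.003,0.1,0,0,0,0],[-0.003,-0.003,0.114,0,0,0,0],[-0.003,-0.003,0.118,0,0,0,0],[-0.003,-0.003,0.118,0,0,0,0],[-0.003,-0.003,0.118,0,0,0,0]]]'
python3 -c "
from h import *
plan(.5477,-.103,.035)
cv2.imwrite('pics/s2.png',cv2.resize(manip.camera('scene')[100:300,240:490],None,fx=3,fy=3))"
```

```text
pos [ 0.5448 -0.0985  0.1712] t 2.2 F [-0.02  0.49  0.57]
shift [-0.0029 -0.0045  0.1192] turn [ 0.0005 -0.0004  0.0006] dist 0.119
clock: 3.2
position: [0.5485, -0.1024, 0.0541]
ee_rot: [-0.0, 1.0, 0.0, 0.001]
ft_force: [-0.2, -0.1, 0.3]
grip_width: -0.004
pos [ 0.5485 -0.1024  0.0541] t 3.2 F [-0.23 -0.09  0.31]
shift [ 0.0008 -0.0007  0.0191] turn [0.0002 0.0013 0.0002] dist 0.019
```

View pics/s2.png

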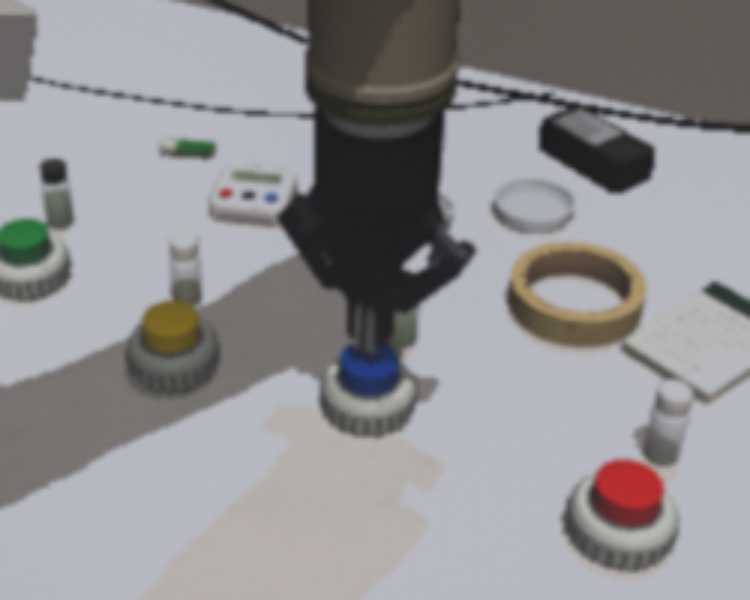

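The scene view shows the shut fingertips centred just above the blue cap, with the vial clear behind. I'll press it down slowly.

```bash
python3 -m handwheel '[[[0.001,0,0.005,0,0,0,0],[0.001,0,0.009,0,0,0,0],[0.001,0,0.012,0,0,0,0],[0.001,0,0.014,0,0,0,0]]]'
python3 -m handwheel '[[[0,0,0.002,0,0,0,0],[0,0,0.004,0,0,0,0],[0,0,0.005,0,0,0,0],[0,0,0.005,0,0,0,0]]]'
```

```text
clock: 3.75
position: [0.547, -0.1024, 0.0392]
ee_rot: [-0.0, 1.0, 0.0, -0.0]
ft_force: [-1.2, 0.6, 2.5]
grip_width: 0.004
clock: 4.25
position: [0.5471, -0.1024, 0.0345]
ee_rot: [-0.0, 1.0, 0.0, 0.0]
ft_force: [-2.3, 0.5, 6.3]
grip_width: -0.001
```

The force is 6.3 N at z=34.5 mm, which puts the cap into its cushion, so blue is fully down. Retracting straight up.

```bash
python3 -m handwheel '[[[0,0,-0.005,0,0,0,0],[0,0,-0.02,0,0,0,0],[0,0,-0.05,0,0,0,0],[0,0,-0.09,0,0,0,0],[0,0,-0.12,0,0,0,0],[0,0,-0.135,0,0,0,0],[0,0,-0.135,0,0,0,0],[0,0,-0.135,0,0,0,0]]]'
python3 -c "
from h import *
look('w2')
plan(.5225,.0362,.17)"
```

```text
clock: 5.25
position: [0.5464, -0.1022, 0.1681]
ee_rot: [-0.0, 1.0, 0.0, -0.001]
ft_force: [-1.1, -0.6, -0.1]
grip_width: -0.002
pos [ 0.5464 -0.1022  0.1681] 5.25
blue 320.6 190.0 [299, 169, 45, 43, 1525] [ 0.5451 -0.1034  0.043 ]
yellow 489.3 163.0 [466, 140, 48, 47, 1749] [0.5222 0.0358 0.043 ]
red 99.2 157.7 [75, 133, 49, 49, 1804] [ 0.5173 -0.285   0.043 ]
pos [ 0.5463 -0.1023  0.168 ] t 5.3 F [-0.7  -0.3  -0.45]
shift [ 0.0238  0.1385 -0.002 ] turn [ 0.     -0.0021  0.0003] dist 0.141
```

View pics/w2.png

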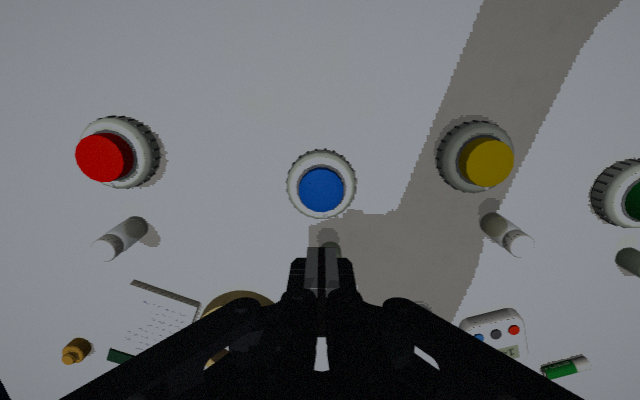

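The wrist view shows the blue cap at (321,190), lower in its ring. With z=35 mm it works out to x≈0.547, so the unit hasn't moved. Next is yellow.

```bash
python3 -m handwheel '[[[0.004,0.02,0,0,0,0,0],[0.01,0.06,0,0,0,0,0],[0.018,0.1,0,0,0,0,0],[0.022,0.13,0,0,0,0,0],[0.024,0.139,0,0,0,0,0],[0.024,0.139,0,0,0,0,0],[0.024,0.139,0,0,0,0,0]]]'
python3 -c "
from h import *
look('w3')
plan(.5225,.0362,.054)"
```

```text
clock: 6.18
position: [0.5231, 0.0349, 0.1691]
ee_rot: [0.001, 1.0, -0.0, -0.0]
ft_force: [0.3, -0.8, 0.8]
grip_width: 0.004
pos [0.5231 0.0349 0.1691] 6.175
blue 168.6 214.7 [147, 194, 44, 42, 1403] [ 0.5443 -0.0987  0.043 ]
yellow 323.6 187.8 [301, 164, 47, 48, 1723] [0.5204 0.0363 0.043 ]
green 499.4 227.2 [477, 207, 45, 41, 1411] [0.5571 0.1912 0.043 ]
pos [0.5231 0.035  0.1692] t 6.225 F [ 0.41  0.11 -0.32]
shift [0.0006 0.0012 0.1152] turn [-0.0004 -0.0001 -0.002 ] dist 0.115
```

View pics/w3.png

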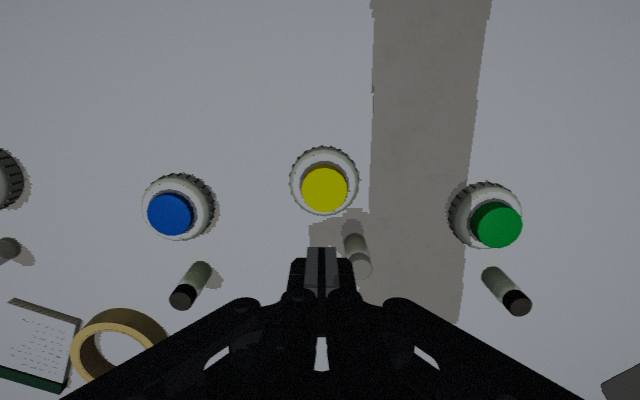

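The wrist view shows yellow at (324,188), i.e. (0.521, 0.036). Its vial at (355,250) is on the +x side, clear of the fingers. Descending.

```bash
python3 -m handwheel '[[[0.001,0.001,0.02,0,0,0,0],[0.001,0.001,0.05,0,0,0,0],[0.001,0.001,0.08,0,0,0,0],[0.001,0.001,0.1,0,0,0,0],[0.001,0.001,0.112,0,0,0,0],[0.001,0.001,0.115,0,0,0,0],[0.001,0.001,0.115,0,0,0,0],[0.001,0.001,0.115,0,0,0,0]]]'
python3 -c "
from h import *
plan(.5215,.0363,.034)"
```

```text
clock: 7.22
position: [0.5225, 0.0376, 0.055]
ee_rot: [-0.0, 1.0, 0.0, 0.001]
ft_force: [-0.2, -0.1, 0.1]
grip_width: 0.0
pos [0.5225 0.0376 0.055 ] t 7.225 F [-0.2  -0.07  0.09]
shift [ 0.001  -0.0013  0.021 ] turn [0.0004 0.0012 0.0001] dist 0.021
```

```bash
python3 -m handwheel '[[[0.001,-0.001,0.005,0,0,0,0],[0.001,-0.001,0.009,0,0,0,0],[0.001,-0.001,0.012,0,0,0,0],[0.001,-0.001,0.015,0,0,0,0]]]'
python3 -m handwheel '[[[0,0,0.002,0,0,0,0],[0,0,0.004,0,0,0,0],[0,0,0.005,0,0,0,0],[0,0,0.005,0,0,0,0]]]'
```

```text
clock: 7.72
position: [0.5209, 0.0365, 0.0391]
ee_rot: [-0.0, 1.0, 0.0, -0.0]
ft_force: [-1.5, 0.5, 2.2]
grip_width: 0.001
clock: 8.22
position: [0.521, 0.0366, 0.0344]
ee_rot: [-0.0, 1.0, 0.0, -0.0]
ft_force: [-2.7, -0.2, 5.7]
grip_width: 0.008
```

Yellow is at 5.7 N at z=34.4 mm, so it is fully down. Retracting, then moving to green.

```bash
python3 -m handwheel '[[[0,0,-0.005,0,0,0,0],[0,0,-0.02,0,0,0,0],[0,0,-0.05,0,0,0,0],[0,0,-0.09,0,0,0,0],[0,0,-0.12,0,0,0,0],[0,0,-0.135,0,0,0,0],[0,0,-0.135,0,0,0,0],[0,0,-0.135,0,0,0,0]]]'
python3 -c "
from h import *
plan(.5575,.1918,.17)"
```

```text
clock: 9.22
position: [0.5203, 0.0366, 0.1681]
ee_rot: [-0.0, 1.0, -0.0, -0.001]
ft_force: [-0.8, -0.7, 0.6]
grip_width: 0.005
pos [0.5203 0.0366 0.1681] t 9.225 F [-0.81 -0.67  0.6 ]
shift [-0.0372  0.1552 -0.002 ] turn [-0.0004 -0.0017  0.0004] dist 0.16
```

```bash
python3 -m handwheel '[[[-0.005,0.02,0,0,0,0,0],[-0.015,0.06,0,0,0,0,0],[-0.025,0.1,0,0,0,0,0],[-0.033,0.14,0,0,0,0,0],[-0.037,0.155,0,0,0,0,0],[-0.037,0.155,0,0,0,0,0],[-0.037,0.155,0,0,0,0,0]]]'
python3 -c "
from h import *
look('w4')
plan(.5575,.1918,.054)"
```

```text
clock: 10.1
position: [0.558, 0.1901, 0.1691]
ee_rot: [0.001, 1.0, -0.0, -0.0]
ft_force: [0.6, -0.8, -0.8]
grip_width: -0.003
pos [0.558  0.1901 0.1691] 10.1
yellow 140.1 147.0 [117, 123, 47, 48, 1737] [0.5202 0.0418 0.043 ]
green 322.3 189.6 [302, 168, 43, 44, 1405] [0.5568 0.1903 0.043 ]
pos [0.558  0.1899 0.1692] t 10.15 F [ 0.12 -0.18  0.35]
shift [0.0005 0.0019 0.1152] turn [-0.0005 -0.0001 -0.0019] dist 0.115
```

View pics/w4.png

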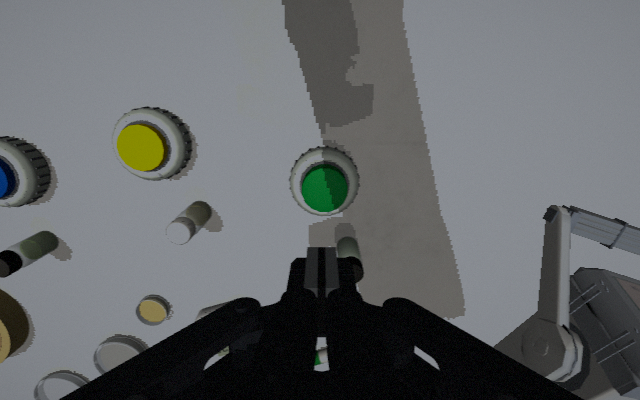

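Green is at (323,190), i.e. (0.557, 0.191), matching the top view. Its vial at (348,250) is clear. Descending.

```bash
python3 -m handwheel '[[[0,0,0.02,0,0,0,0],[0,0,0.05,0,0,0,0],[0,0,0.08,0,0,0,0],[0,0,0.1,0,0,0,0],[0,0,0.112,0,0,0,0],[0,0,0.115,0,0,0,0],[0,0,0.115,0,0,0,0],[0,0,0.115,0,0,0,0]]]'
python3 -c "
from h import *
plan(.557,.191,.034)"
```

```text
clock: 11.15
position: [0.5584, 0.1917, 0.0552]
ee_rot: [-0.0, 1.0, 0.0, 0.001]
ft_force: [0.2, -0.2, 0.8]
grip_width: 0.0
pos [0.5584 0.1917 0.0552] t 11.15 F [ 0.23 -0.17  0.81]
shift [ 0.0015 -0.0007  0.0211] turn [0.0007 0.0012 0.0001] dist 0.021
```

```bash
python3 -m handwheel '[[[0.001,0,0.005,0,0,0,0],[0.001,0,0.009,0,0,0,0],[0.001,0,0.012,0,0,0,0],[0.001,0,0.015,0,0,0,0]]]'
python3 -m handwheel '[[[0,0,0.002,0,0,0,0],[0,0,0.004,0,0,0,0],[0,0,0.005,0,0,0,0],[0,0,0.005,0,0,0,0]]]'
```

```text
clock: 11.65
position: [0.5569, 0.1916, 0.0392]
ee_rot: [-0.0, 1.0, 0.0, -0.0]
ft_force: [-0.7, -0.1, 2.7]
grip_width: 0.001
clock: 12.15
position: [0.557, 0.1916, 0.0345]
ee_rot: [-0.0, 1.0, 0.0, 0.0]
ft_force: [-2.6, -0.5, 6.6]
grip_width: -0.002
```

Green is at 6.6 N at z=34.5 mm, fully down. I'll retract and check.

```bash
python3 -m handwheel '[[[0,0,-0.005,0,0,0,0],[0,0,-0.02,0,0,0,0],[0,0,-0.05,0,0,0,0],[0,0,-0.09,0,0,0,0],[0,0,-0.13,0,0,0,0],[0,0,-0.16,0,0,0,0],[0,0,-0.18,0,0,0,0],[0,0,-0.18,0,0,0,0]]]'
python3 -m handwheel '[[[0.01,0.03,0,0,0,0,0],[0.03,0.08,0,0,0,0,0],[0.05,0.13,0,0,0,0,0],[0.07,0.18,0,0,0,0,0],[0.09,0.22,0,0,0,0,0],[0.1,0.25,0,0,0,0,0],[0.1,0.25,0,0,0,0,0],[0.1,0.25,0,0,0,0,0]]]'
python3 - <<'E'
from h import *
b=cv2.imread('pics/top0.png')
im=manip.camera('top'); s=manip.camera('scene'); s0=cv2.imread('pics/scene0.png')
for c in H:
    for (u,v),q in cap(im,c): print('top',c,u,v,int(q[4]),at('top',u,v,.036 if c!='red' else .044).round(4))
    for (u,v),q in cap(s,c): print('scene',c,u,v,int(q[4]))
cv2.imwrite('pics/t5.png',np.vstack([cv2.resize(i[140:240,190:450],None,fx=2.8,fy=2.8,interpolation=2) for i in (b,im)]))
cv2.imwrite('pics/s5.png',np.hstack([cv2.resize(i[140:300,220:490],None,fx=1.48,fy=1.48*1.5,interpolation=2) for i in (s0,s)]))
print(manip.get_obs()['clock'],manip.get_obs()['position'],manip.get_obs()['ft_force'])
E
```

```text
clock: 13.15
position: [0.5578, 0.1918, 0.2166]
ee_rot: [-0.0, 1.0, 0.001, 0.002]
ft_force: [-0.3, -0.2, 0.4]
grip_width: 0.001
clock: 14.15
position: [0.4573, 0.4404, 0.2136]
ee_rot: [0.0, 1.0, -0.001, -0.0]
ft_force: [0.2, -0.3, 0.1]
grip_width: -0.003
top blue 347.9 199.7 195 [ 0.5485 -0.1021  0.036 ]
scene blue 362.6 223.4 197
top yellow 291.2 211.7 202 [0.5227 0.0371 0.036 ]
scene yellow 296.7 209.9 193
top green 227.0 199.0 185 [0.5576 0.192  0.036 ]
scene green 247.5 180.9 109
top red 494.4 41.4 111 [ 0.9382 -0.4839  0.044 ]
top red 423.3 209.7 200 [ 0.5189 -0.2843  0.044 ]
scene red 578.4 135.1 188
scene red 449.3 263.6 369
14.25 [0.4577737  0.44008643 0.21414904] [ 0.04484574 -0.13391984 -0.38937988]
```

View pics/t5.png

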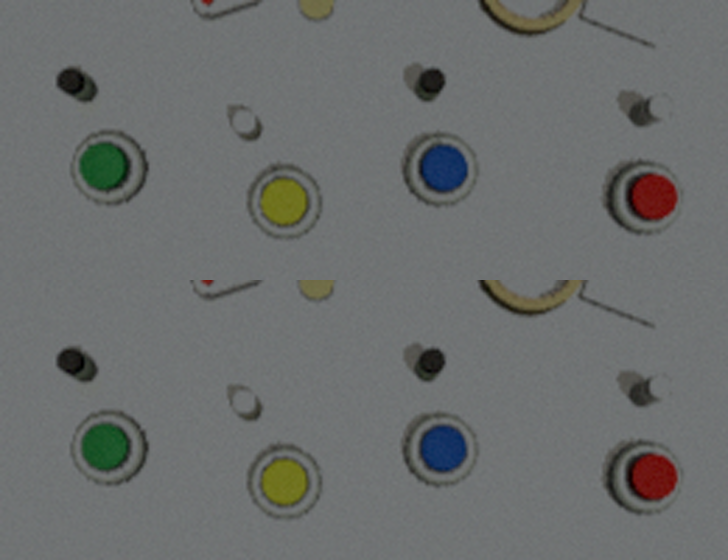

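View pics/s5.png

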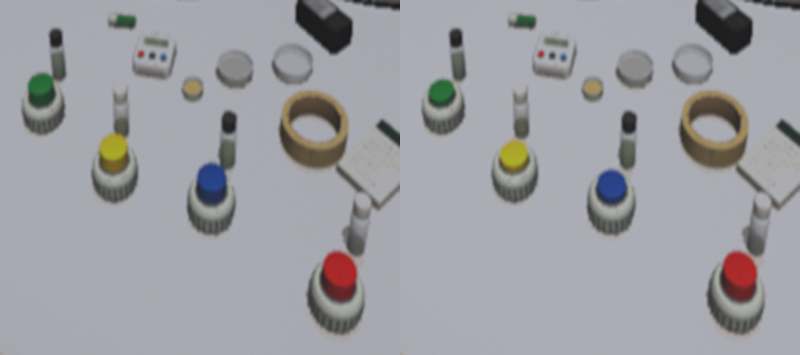

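The before and after pictures show blue, yellow and green sunk and red unchanged at (449,264) in the scene view. All units and vials are where they started, and the arm is clear. Handing in.

```bash
python3 -c "
from workcell import manip
print(manip.hand_in())"
```

```text
the job is handed in; nothing more can be done
None
```

I pressed the blue, yellow and green buttons in that order, each straight down with the shut fingertips, and handed the job in just after 14 s on the robot's clock. The hand-in reports no verdict, so the result below rests on my own checks.

- **Presses:** each one ended with the fingertip at about 34.5 mm, with 5.7 to 6.6 N read at the end. That is just past fully down, into the cushion, and well under the 20 N limit. A sideways force of 2 to 3 N also showed while pressing, but none of the units moved visibly.
- **Final pictures:** the top and scene views show the three caps sunk and red still up. The unit positions agree with the start to within about 1 mm, and all vials are upright where they were. The arm was clear of everything, with the wrist force near zero.
- **Disagreement:** at the start, the scene camera put the caps 3 to 8 mm from where the top camera did. The wrist and top cameras agreed to about 1–2 mm, so I used those two.

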